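Isolate the bench air supply

ROBOT

A 7-joint arm with a two-finger parallel gripper is mounted at the origin on the work surface. World frame = base frame: x ahead of the robot, y to its left, z up, the work surface at z = 0. Lengths are in m, angles in rad, forces in N, time in s.
With the tool pointing down it reaches from about 0.425 to 0.875 m from the base axis. Payload 9.9 kg.
Tool frame: the origin (TCP) lies midway between the tips of the shut fingers; the grasp point (between the pads) lies 19 mm behind it; z points along the fingers, y is the line along which they close (so a half turn about z gives the same grasp; the last joint's range is limited). The gripper opens to 85 mm and grips with 20 to 120 N. Pads are 22 mm wide; open, the fingers measure 114 mm over their backs; the gripper's body (76 mm by 85 mm) begins 54 mm behind the grasp point. The pads swing forward as they close: fully open they stand 13 mm farther back than shut.
Start: joints at [1.226, 0.576, 0.025, 1.437, -0.015, 1.129, -0.057], TCP at [0.174, -0.652, 0.231] pointing down, gripper open.
Joint ranges: [-2.76, 2.76], [-0.34, 2.15], [-1.52, 1.57], [0.19, 2.46], [-1.09, 4.23], [0.17, 1.99], [-2.82, 2.82]. Speed limits (rad/s): [2.22, 2.22, 3.01, 3.01, 3.14, 3.14, 3.14].

INTERFACE

Orientations are given as a unit quaternion [w, x, y, z].
In Python, from rig import env, read_camera gives the robot as it stands.
- The arm moves only by the tool send_rows, never from a script. Its argument "increments" is text: rows parted by semicolons, each of 7 numbers parted by spaces: the opening, from 0 (shut) to 1 (fully open), then the shift along the tool's x, y, z in cm, then the turn, a rotation vector about the tool's x, y, z in degrees. A call has 1 to 20 rows; each row shifts and turns the commanded pose from where the row before left it, along the tool's axes as they then stand; what a row does not reach is not made up. A row lasts 1/8 s, in which the tool goes at most 62.5 mm and 10.7 degrees, less where a joint would pass 70% of its speed; a pose out of reach is approached as far as the arm can. A call is refused whole if a number of a shift passes 6.25 or a number of a turn 10.7, either way. A call with a gripper value outside its range is refused whole. The fingers move at their own pace and stop on an object; the grip force is fixed at half the most. Time passes only in rows, so rows that do not move let the fingers close. It gives the time, the measured TCP pose, the force, the opening and the grip force at its end, in the units of the state.
- env.get_state(): the state, without advancing time (a new reading comes with each control period).
- read_camera(name): name is "scene" or "top" or "wrist"; returns a dict with "img" (420x560x3 uint8, red, green, blue), "fx", "fy", "cx", "cy" (pixels), "rvec" (rotation vector, rad) and "tvec" (3), from world to camera coordinates, as OpenCV has them; the wrist camera has in their place "tool_from_camera" (4x4, takes a point from camera to tool coordinates, whose origin is the TCP and whose axes are the flange's). Camera axes: x right, y down, z forward; pixel columns grow to the right and rows downward; lengths in m; the calibration is good to about 2 mm. A picture is of the moment at which its call begins: read the wrist's pose just before it. There is no depth.
- env.finish_job(): hands the job in; it is judged then, once.
The state is a dict: "t": time; "joint_positions": joint angles; "qd": joint speeds; "effort": joint torques, N m; "tcp_pos": TCP position; "tcp_rot": TCP orientation; "ft_force": force on the tool from outside, world axes, zero at the start; "ft_torque": the same for the moment, N m; "opening": opening from 0.0 (shut) to 1.0 (fully open); "grip_force": force on a finger pad.
Only numpy, scipy, OpenCV 4.12 (cv2) and the standard library are available. Lean on these libraries where they do the work, as an engineer would, in place of code of your own. Each camera call takes 0.05 s, during which the arm holds its last target. There are 200 camera calls.

TASK

Shut off the compressed air on the bench before working on the air tools: first swing the red shut-off lever clockwise until it is fully closed, square across the pipe, then turn the black regulator knob anticlockwise all the way to its end stop so that the gauge falls to zero, and finally push the knob straight down until it clicks home and its orange band is covered, which locks it. Leave the tools and containers lying around the unit where they are.

Things in the scene. Friction and masses are not known exactly. Their poses are not given: they have to be found in the camera images.
- air_unit: Air service unit, fixed on a 110 x 330 x 8 mm base plate. Origin on the bench under the regulator's axis; z up, y along the pipe in flow direction. Along y: riser pipe (-145 mm), brass ball valve with red lever (-75), grey regulator with black knob on top (0), outlet block (41 to 123) with couplers to -x and a gauge face up. Pipe axis 155 mm up; all but the knob and its neck is under 212 mm.
- valve_pivot (a point): The shut-off lever's turning axis (vertical), at the height of the middle of the lever, 204 mm above the bench. Fixed to air_unit at (0, -75, 204) mm.
- valve_lever (a point): Point on the red lever grip, on its centre line, 75 mm from the pivot. The red grip is 16 mm wide, 12 mm thick in height, and reaches from 30 to 106 mm from the pivot. The point's own -y axis points along the lever, away from the pivot. The pipe below it tops out at 172 mm.
- valve (a joint): Angle of the red shut-off lever, rad: 0 = open, lying along the pipe (towards air_unit's -y); grows clockwise seen from above; pi/2 = closed, at its stop, pointing square across the pipe to air_unit's -x. About 0.3 N m of friction; it stays where it is left.
- knob_grip (a point): Grip point on the vertical axis of the black ribbed regulator knob: 239 mm above the bench with the knob up. Knob 45 mm in diameter, 44 mm high; this point lies 28 mm above its underside, 16 mm below its flat top. Own x points to the white index line on the knob. The black bonnet below it (53 mm diameter) tops out at 203 mm.
- reg_knob (a joint): Angle of the regulator knob, rad: 0 = anticlockwise end stop (pressure off); grows clockwise seen from above, up to two turns. Starts 1.1 to 2.7 rad from the stop, so it may need more than one grasp. About 0.1 N m of friction; stays where it is left. Turns only while the knob is up.
- reg_lock (a joint): How far the regulator knob is pushed down, m: 0 = up, free to turn, orange band showing under its skirt; 0.006 = down, locked by splines, orange band covered. A snap detent: about 8 N moves it from either end, and it snaps past the middle; a grip that drags it down by a millimetre or two lets it spring back.
- blow_gun: Blow gun lying on its side, blue handle, thin steel nozzle, about 205 x 125 x 25 mm, in front of the unit. Leave alone. Origin on the bench under the middle of the barrel.
- spanner: Steel spanner 190 mm long lying flat behind the unit. Leave alone. Origin on the bench under its middle.
- screwdriver: Screwdriver 200 mm long with red handle, lying behind the unit. Leave alone. Origin on the bench under its middle.
- spray_can: Standing blue spray can with white label and red cap, diameter 65 mm, 190 mm high, beside the outlet end of the unit. Leave alone. Origin at the centre of its underside.
- parts_dish: Round steel dish with nuts, diameter 124 mm, 30 mm high. Leave alone. Origin at the centre of its underside.
- socket: Deep steel socket standing on end, diameter 32 mm, 60 mm high. Leave alone. Origin at the centre of its underside.
- oil_bottle: Standing green oil bottle with yellow label and black cap, diameter 72 mm, 170 mm high. Leave alone. Origin at the centre of its underside.
- pliers: Pliers with red handles, about 190 mm long, lying flat. Leave alone. Origin on the bench under the rivet.

How it is judged:
By the outcome, as a careful person would: the job done as asked, in the order asked, and still so for the second after the job is handed in, with the robot touching nothing.
It also fails if it takes over 56 s, if anything falls off the work surface, if the arm or the gripper's body presses on something with over 40 N, if the wrist force passes 120 N, or if a joint passes its speed limit or range.

## Working session

There is one attempt and no reset: what is moved stays moved. The work goes in short steps, Python scripts to look and compute and a tool call to move; the robot and the scene stay as the last step left them, time stands still between calls to the robot, and variables do not carry over. Pictures are saved under pics/ and viewed, at most 10 in all, crops included, and the job is handed in when it is done.

Besides the shell and the picture viewer there is one more tool, called by a JSON object that holds its "op" and its "data", one argument or row to a line. send_rows: Moves the arm, as the interface text tells. Its arguments: {"type":"object","properties":{"increments":{"type":"string"}},"required":["increments"]}

```bash
mkdir -p pics; ls; cat > h.py <<'E'
import numpy as np, cv2
from rig import env, read_camera
from scipy.spatial.transform import Rotation as R
def cam(n):
    s=env.get_state(); c=read_camera(n)
    K=np.array([[c["fx"],0,c["cx"]],[0,c["fy"],c["cy"]],[0,0,1]])
    if "rvec" in c:
        Rw=cv2.Rodrigues(np.array(c["rvec"],float))[0]; t=np.array(c["tvec"],float).ravel()
        Rc=Rw.T; o=-Rw.T@t
    else:
        T=np.array(c["tool_from_camera"]); q=s["tcp_rot"]
        Rt=R.from_quat([q[1],q[2],q[3],q[0]]).as_matrix()
        Rc=Rt@T[:3,:3]; o=Rt@T[:3,3]+np.array(s["tcp_pos"])
    return c["img"],K,Rc,o
def onplane(u,v,K,Rc,o,z):
    d=Rc@np.linalg.inv(K)@np.array([u,v,1.]); return o+d*(z-o[2])/d[2]
def proj(p,K,Rc,o):
    q=K@(Rc.T@(np.array(p)-o)); return q[:2]/q[2]
E
python3 - <<'E'
from h import *
for n in ("top","scene"):
    i,K,Rc,o=cam(n); cv2.imwrite(f"pics/{n}0.png",cv2.cvtColor(i,cv2.COLOR_RGB2BGR)); print(n,K[0,0],o,Rc[:,2])
s=env.get_state(); print(s)
E
```

```text
pics
top 459.6368768909344 [0.46490061 0.01168747 1.35131626] [ 0.05963223 -0.00313825 -0.99821548]
scene 501.5597013675695 [1.50547793 0.25190867 0.85324253] [-0.79371441 -0.19797889 -0.57517109]
{'t': 0.1, 'joint_positions': array([ 1.22618901,  0.57645476,  0.02483827,  1.43782434, -0.01501949,
        1.12895624, -0.05651678]), 'qd': array([ 0.00156533, -0.0020983 , -0.00169365, -0.00242354,  0.00150893,
        0.00026488,  0.00019417]), 'effort': array([ 6.44472093e-03, -7.67306471e+01,  2.25822173e+00, -2.86608177e+01,
        1.58878556e-02,  8.61461973e-03,  4.47185073e-05]), 'tcp_pos': array([ 0.17397403, -0.65178967,  0.23052401]), 'tcp_rot': array([-7.19224498e-04,  9.91508247e-01,  1.30041780e-01, -1.20564093e-04]), 'ft_force': array([-0.6049456 ,  0.13888718, -0.10663306]), 'ft_torque': array([ 0.03428231,  0.03528457, -0.03447435]), 'grip_force': 0.0, 'opening': 1.0003795534079951}
```

View pics/top0.png

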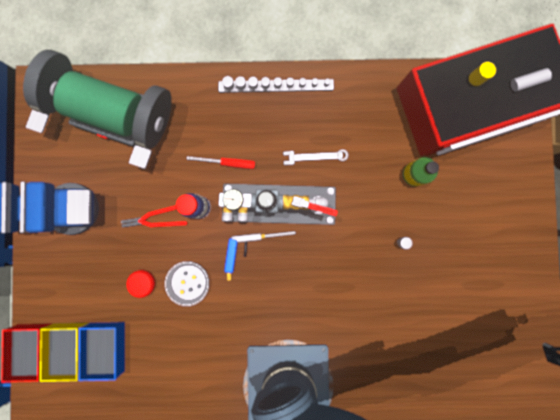

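View pics/scene0.png

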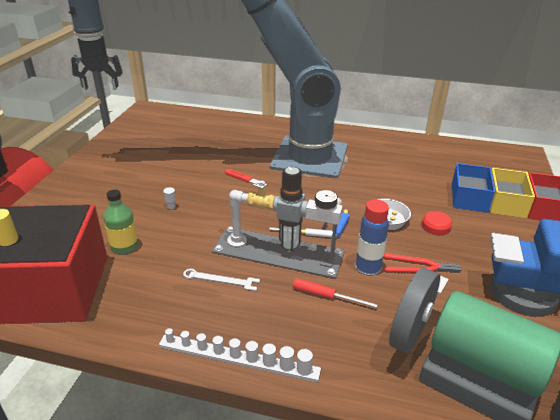

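The top view shows the unit along world +y. The knob is at about (267,200), the red lever runs from about (305,203) to (337,213), and the gauge is at (233,200). The lever is already a little off the pipe. The scene view shows the orange band below the knob at (291,195).

```bash
python3 - <<'E'
from h import *
i,K,Rc,o=cam("top")
c=cv2.cvtColor(i,cv2.COLOR_RGB2BGR)[170:240,205:350]
cv2.imwrite("pics/topcrop.png",cv2.resize(c,None,fx=5,fy=5,interpolation=cv2.INTER_CUBIC))
h=cv2.cvtColor(i,cv2.COLOR_RGB2HSV)
m=((h[...,0]<8)|(h[...,0]>172))&(h[...,1]>170)&(h[...,2]>110)
m[:, :300]=0;m[:,345:]=0;m[:190]=0;m[225:]=0
v,u=np.nonzero(m); P=np.array([onplane(a,b,K,Rc,o,.208)[:2] for a,b in zip(u,v)])
cc=P.mean(0); w,V=np.linalg.eigh(np.cov(P.T)); print("lever",len(u),cc,V[:,1],P.min(0),P.max(0))
# plate: dark bluish grey
for (a,b,z) in [(267,199,.255),(221,186,.008),(335,186,.008),(336,222,.008),(221,222,.008),(233,199,.2)]: print(a,b,onplane(a,b,K,Rc,o,z))
E
```

```text
lever 142 [ 0.49701391 -0.09669722] [0.27377179 0.96179468] [ 0.48282216 -0.12887428] [ 0.51146472 -0.05933567]
267 199 [0.52353314 0.04338106 0.255     ]
221 186 [0.57755834 0.1846162  0.008     ]
335 186 [ 0.57096073 -0.14950423  0.008     ]
336 222 [ 0.46554876 -0.14959542  0.008     ]
221 222 [0.47222463 0.18588332 0.008     ]
233 199 [0.52816256 0.13021327 0.2       ]
```

View pics/topcrop.png

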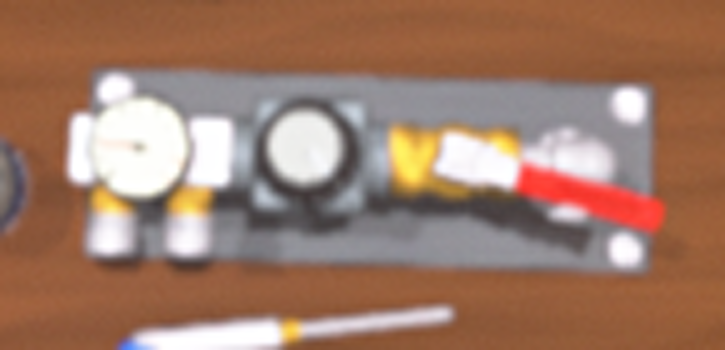

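The crop shows the knob top centred at crop (305,148), which is full-image (266,199.6). The plate corners are at (97,72), (652,86), (648,270) and (85,258), and the lever tip is at about (662,215).

```bash
python3 - <<'E'
from h import *
i,K,Rc,o=cam("top")
f=lambda x,y,z: onplane(205+x/5,170+y/5,K,Rc,o,z)
c=[f(*p,.008)[:2] for p in [(97,72),(652,86),(648,270),(85,258)]]
print(c); d=(c[0]-c[1])+(c[3]-c[2]); print("ydir",d/np.linalg.norm(d),"yaw",np.degrees(np.arctan2(-d[0],d[1])),"centre",np.mean(c,0))
k=f(305,148,.255); print("knob",k)
yd=d/np.linalg.norm(d); print("pivot",k[:2]-.075*yd)
s=env.get_state();q=s["tcp_rot"];Rt=R.from_quat([q[1],q[2],q[3],q[0]]).as_matrix();print(Rt)
T=np.array(read_camera("wrist")["tool_from_camera"]);print(T)
E
```

```text
[array([0.58206611, 0.17459724]), array([ 0.56740985, -0.15058229]), array([ 0.45980591, -0.14535336]), array([0.47333158, 0.18295336])]
ydir [0.04308547 0.99907139] yaw -2.4693798126375306 centre [0.52065336 0.01540374]
knob [0.52214581 0.04579439 0.255     ]
pivot [ 0.5189144  -0.02913597]
[[ 9.66171335e-01  2.57900839e-01 -3.30492155e-04]
 [ 2.57901039e-01 -9.66170876e-01  9.44187211e-04]
 [-7.58052217e-05 -9.97480889e-04 -9.99999500e-01]]
[[ 2.08696792e-04 -9.57177898e-01 -2.89500307e-01  7.47572244e-02]
 [ 9.99999978e-01  2.09154045e-04  2.93580278e-05 -4.41383832e-04]
 [ 3.24493050e-05 -2.89500307e-01  9.57177920e-01 -1.43269228e-01]
 [ 0.00000000e+00  0.00000000e+00  0.00000000e+00  1.00000000e+00]]
```

{"op": "send_rows", "data": {
  "increments": "1 3.25 -3.2 -1 0 0 0;1 3.25 -3.2 -1 0 0 0;1 3.25 -3.2 -1 0 0 0;1 3.25 -3.2 -1 0 0 0;1 3.25 -3.2 -1 0 0 0;1 3.25 -3.2 -1 0 0 0;1 3.25 -3.2 -1 0 0 0;1 3.25 -3.2 -1 0 0 0;1 3.25 -3.2 -1 0 0 0;1 3.25 -3.2 -1 0 0 0;1 3.25 -3.2 -1 0 0 0;1 3.25 -3.2 -1 0 0 0;1 3.25 -3.2 -1 0 0 0;1 3.25 -3.2 -1 0 0 0;1 0 0 0 0 0 -10;1 0 0 0 0 0 -10;1 0 0 0 0 0 -10;1 0 0 0 0 0 -10;1 0 0 0 0 0 -10;1 0 0 0 0 0 -9"
}}

```text
t: 2.75
tcp_pos: [0.498, -0.1021, 0.3713]
tcp_rot: [-0.0, 0.797, 0.604, -0.0]
ft_force: [-0.7, 0.7, 0.4]
opening: 1.0
grip_force: 0.0
```

```bash
cat > lever.py <<'E'
from h import *
def lever(z=.210,save=None):
    i,K,Rc,o=cam("wrist")
    if save: cv2.imwrite(save,cv2.cvtColor(i,cv2.COLOR_RGB2BGR))
    h=cv2.cvtColor(i,cv2.COLOR_RGB2HSV)
    m=(((h[...,0]<8)|(h[...,0]>172))&(h[...,1]>170)&(h[...,2]>90)).astype(np.uint8)
    n,l,st,ce=cv2.connectedComponentsWithStats(m); b=1+np.argmax(st[1:,4])
    c=max(cv2.findContours((l==b).astype(np.uint8),0,2)[0],key=cv2.contourArea)
    P=np.array([onplane(*p[0],K,Rc,o,z)[:2] for p in c],np.float32)
    r=cv2.minAreaRect(P*1000); box=cv2.boxPoints(r)/1000
    e=[box[1]-box[0],box[2]-box[1]]; a=max(e,key=np.linalg.norm); a/=np.linalg.norm(a)
    print("lever rect",np.array(r[0])/1000,r[1],"dir",a,"img",st[b]); return i,K,Rc,o,r,a
E
python3 - <<'E'
from lever import *
i,K,Rc,o,r,a=lever(save="pics/w1.png")
s=env.get_state();print(s["joint_positions"].round(2))
E
```

```text
lever rect [ 0.71646576 -0.27558902] (129.766357421875, 112.99373626708984) dir [0.963313   0.26838073] img [ 442  238  118   89 6799]
[ 0.41  0.24 -0.39  1.61  0.09  1.31 -0.26]
```

View pics/w1.png

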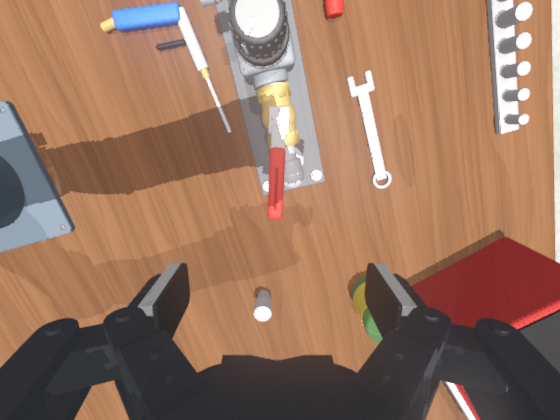

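The wrist view shows the lever grip from about (278,148) down to (275,217). The knob is at (258,15) and the red toolbox at the bottom right confuses the mask, so I'll limit the mask to the image centre.

```bash
sed -i 's/    n,l,st/    m[:, :180]=0; m[:,340:]=0; m[:30]=0; m[280:]=0\n    n,l,st/' lever.py
python3 - <<'E'
from lever import *
i,K,Rc,o,r,a=lever()
f=lambda u,v,z: onplane(u,v,K,Rc,o,z)
print("knob side/top",f(258,12,.255))
c=[(302,28,.008),(323,183,.008),(262,194,.008)]
for p in c: print(p,f(*p))
p=np.array([0.5189,-0.0291])
g=np.array(r[0])/1000; d=(g-p)/np.linalg.norm(g-p); print("from pivot",np.linalg.norm(g-p),d)
print("proj pivot est",proj([*p,.21],K,Rc,o), "tcp", proj([*env.get_state()["tcp_pos"]],K,Rc,o))
E
```

```text
Traceback (most recent call last):
  File "lever.py", line 8, in lever
    n,l,st,ce=cv2.connectedComponentsWithStats(m); b=1+np.argmax(st[1:,4])
                                                       ~~~~~~~~~^^^^^^^^^^
ValueError: attempt to get argmax of an empty sequence
```

```bash
python3 - <<'E'
from h import *
i=cam("wrist")[0]; h=cv2.cvtColor(i,cv2.COLOR_RGB2HSV); print(i[155:215:10,270:286:3].tolist()); print(h[155:215:10,277].tolist()); print(env.get_state()["tcp_pos"])
E
```

```text
[[[195, 90, 84], [215, 96, 90], [218, 99, 93], [219, 101, 95], [213, 100, 94], [192, 171, 173]], [[197, 88, 83], [217, 97, 91], [218, 97, 90], [219, 98, 92], [210, 95, 91], [189, 172, 173]], [[202, 87, 81], [218, 95, 89], [177, 80, 74], [218, 96, 90], [207, 93, 88], [194, 186, 188]], [[205, 86, 80], [217, 89, 84], [176, 76, 71], [219, 94, 88], [201, 87, 80], [212, 204, 207]], [[207, 85, 78], [210, 84, 79], [175, 74, 68], [216, 90, 83], [192, 81, 75], [195, 144, 109]], [[208, 82, 76], [204, 81, 75], [226, 87, 82], [255, 128, 121], [231, 97, 87], [199, 145, 109]]]
[[1, 144, 218], [2, 149, 218], [2, 147, 175], [1, 152, 190], [1, 157, 202], [1, 142, 255]]
[ 0.49805634 -0.10213607  0.37127432]
```

```bash
sed -i 's/h\[...,0\]<8/h[...,0]<6/; s/>170)/>115)/' lever.py
cat >> lever.py <<'E'
if __name__=="__main__":
    i,K,Rc,o,r,a=lever()
E
python3 - <<'E'
from lever import *
i,K,Rc,o,r,a=lever()
f=lambda u,v,z: onplane(u,v,K,Rc,o,z)
print("knob side/top",f(258,12,.255))
c=[(302,28,.008),(323,183,.008),(262,194,.008)]
for p in c: print(p,f(*p))
p=np.array([0.5189,-0.0291])
g=np.array(r[0])/1000; d=(g-p)/np.linalg.norm(g-p); print("from pivot",np.linalg.norm(g-p),d)
print("proj pivot est",proj([*p,.21],K,Rc,o), "tcp", proj([*env.get_state()["tcp_pos"]],K,Rc,o))
E
```

```text
lever rect [ 0.50060574 -0.0910273 ] (73.58937072753906, 15.28281021118164) dir [0.3053013  0.95225585] img [ 268  148   17   71 1042]
knob side/top [0.52758439 0.04798162 0.255     ]
(302, 28, 0.008) [0.59192098 0.08476634 0.008     ]
(323, 183, 0.008) [ 0.56652622 -0.1516964   0.008     ]
(262, 194, 0.008) [ 0.46057288 -0.14104618  0.008     ]
from pivot 0.06457298241959723 [-0.28331132 -0.959028  ]
proj pivot est [275.83731356 118.66472011] tcp [275.66983084 267.76506208]
```

{"op": "send_rows", "data": {
  "increments": "0.7 0.45 -0.1 0 0 0 2;0.6 0 0 4 0 0 0;0.6 0 0 4 0 0 0;0.6 0 0 4 0 0 0;0.6 0 0 4 0 0 0;0.6 0 0 2 0 0 0;0.6 0 0 0.1 0 0 0;0 0 0 0 0 0 0;0 0 0 0 0 0 0;0 0 0 0 0 0 0;0 0 0 0 0 0 0;0 0 0 0 0 0 0"
}}

```text
t: 4.45
tcp_pos: [0.4989, -0.0974, 0.1915]
tcp_rot: [0.001, 0.809, 0.587, 0.001]
ft_force: [-1.4, -0.8, 5.0]
opening: 0.169
grip_force: 58.5
```

{"op": "send_rows", "data": {
  "increments": "0 0.03 -0.65 0 0 0 5;0 0.03 -0.65 0 0 0 5;0 0.03 -0.65 0 0 0 5;0 0.03 -0.65 0 0 0 5;0 0.03 -0.65 0 0 0 5;0 0 0 0 0 0 0"
}}

```text
t: 5.2
tcp_pos: [0.4708, -0.081, 0.1915]
tcp_rot: [0.001, 0.917, 0.398, 0.001]
ft_force: [-2.5, -0.1, 7.7]
opening: 0.172
grip_force: 59.4
```

{"op": "send_rows", "data": {
  "increments": "0 0.03 -0.65 0 0 0 5;0 0.03 -0.65 0 0 0 5;0 0.03 -0.65 0 0 0 5;0 0.03 -0.65 0 0 0 5;0 0.03 -0.65 0 0 0 5;0 0.03 -0.65 0 0 0 5;0 0.03 -0.65 0 0 0 5;0 0.03 -0.65 0 0 0 5;0 0.03 -0.65 0 0 0 5;0 0 0 0 0 0 0"
}}

```text
t: 6.45
tcp_pos: [0.4477, -0.0293, 0.1914]
tcp_rot: [0.0, 1.0, 0.017, 0.001]
ft_force: [-2.5, -3.0, 9.9]
opening: 0.169
grip_force: 59.6
```

{"op": "send_rows", "data": {
  "increments": "0 0 -0.26 0 0 0 2;0 0 -0.26 0 0 0 2;0 0 0 0 0 0 0"
}}

```text
t: 6.82
tcp_pos: [0.4477, -0.0246, 0.1914]
tcp_rot: [0.0, 1.0, -0.018, 0.001]
ft_force: [-2.3, -3.9, 9.6]
opening: 0.172
grip_force: 59.5
```

{"op": "send_rows", "data": {
  "increments": "0 0 -0.13 0 0 0 1;0 0 -0.13 0 0 0 1;0 0 0 0 0 0 0"
}}

```text
t: 7.2
tcp_pos: [0.4477, -0.0238, 0.1914]
tcp_rot: [0.002, 0.999, -0.035, 0.001]
ft_force: [-2.7, -11.5, 10.1]
opening: 0.17
grip_force: 60.0
```

{"op": "send_rows", "data": {
  "increments": "0 0 -0.13 0 0 0 1;0 0 0 0 0 0 0"
}}

```text
t: 7.45
tcp_pos: [0.4477, -0.0237, 0.1914]
tcp_rot: [0.002, 0.999, -0.044, 0.001]
ft_force: [-2.2, -16.2, 9.6]
opening: 0.172
grip_force: 63.0
```

{"op": "send_rows", "data": {
  "increments": "0 0 -0.13 0 0 0 1;0 0 0 0 0 0 0"
}}

```text
t: 7.7
tcp_pos: [0.4478, -0.0236, 0.1914]
tcp_rot: [0.003, 0.999, -0.053, 0.001]
ft_force: [-2.2, -21.4, 10.2]
opening: 0.175
grip_force: 68.3
```

{"op": "send_rows", "data": {
  "increments": "0 0 0.3 0 0 0 -3;0.45 0 0 0 0 0 0;0.45 0 0 0 0 0 0;0.45 0 0 0 0 0 0;0.45 0 0 -3 0 0 0;0.45 0 0 -4 0 0 0;0.6 0 0 -5 0 0 0;1 2.4 -2.5 -3 0 0 0;1 2.4 -2.5 -3 0 0 0;1 2.5 -2.5 -3 0 0 0;1 0 0 0 0 0 0"
}}

```text
t: 9.07
tcp_pos: [0.5258, 0.0521, 0.4015]
tcp_rot: [-0.001, 1.0, -0.025, 0.001]
ft_force: [-0.3, 0.1, -0.3]
opening: 1.002
grip_force: 0.0
```

```bash
python3 - <<'E'
from h import *
i,K,Rc,o=cam("wrist"); cv2.imwrite("pics/w2.png",cv2.cvtColor(i,cv2.COLOR_RGB2BGR))
s=env.get_state();print(s["joint_positions"].round(3),s["tcp_pos"],s["tcp_rot"])
for p in [(.5248,.0486,.255),(.5213,-.0263,.21)]: print(proj(p,K,Rc,o))
E
```

```text
[-0.103  0.244 -0.11   1.52   0.027  1.379 -1.837] [0.52445997 0.0504921  0.40018565] [-1.79101674e-04  9.99667952e-01 -2.57670411e-02  1.14536125e-04]
[281.40711144 199.56686477]
[346.78510244 189.49582   ]
```

View pics/w2.png

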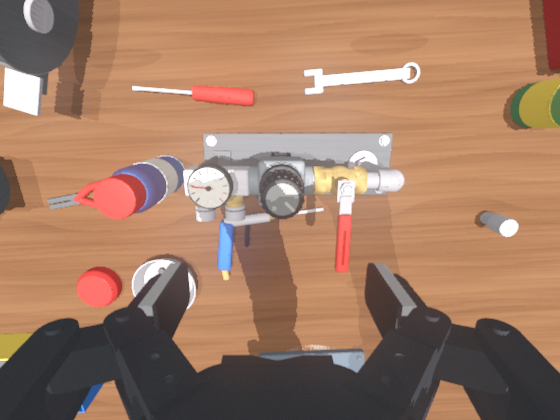

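The lever (346,185)→(343,270) is now square across the pipe. The knob top is at about (283,199) and the gauge needle is at (208,186). I'll refine the knob centre and look for the index.

```bash
python3 - <<'E'
from h import *
i,K,Rc,o=cam("wrist"); c=i[145:235,175:320]
cv2.imwrite("pics/w2c.png",cv2.cvtColor(cv2.resize(c,None,fx=5,fy=5,interpolation=cv2.INTER_CUBIC),cv2.COLOR_RGB2BGR))
g=cv2.GaussianBlur(cv2.cvtColor(i,cv2.COLOR_RGB2GRAY),(3,3),0)
print(cv2.HoughCircles(g[150:240,240:330],cv2.HOUGH_GRADIENT,1,20,param1=120,param2=15,minRadius=12,maxRadius=32))
for p in [(283,199,.255)]: print(onplane(*p[:2],K,Rc,o,p[2]))
E
sed -i 's/m\[:, :180\]=0; m\[:,340:\]=0; m\[:30\]=0; m\[280:\]=0/m[:, :325]=0; m[:,365:]=0; m[:195]=0; m[285:]=0/' lever.py; python3 lever.py
```

```text
[[[46.5 36.5 29.2]
  [66.5 31.5 22.4]]]
[0.52393332 0.04519125 0.255     ]
lever rect [ 0.45422159 -0.02265   ] (16.368000030517578, 73.5130844116211) dir [ 0.9989306  -0.04623627] img [333 213  17  58 780]
```

View pics/w2c.png

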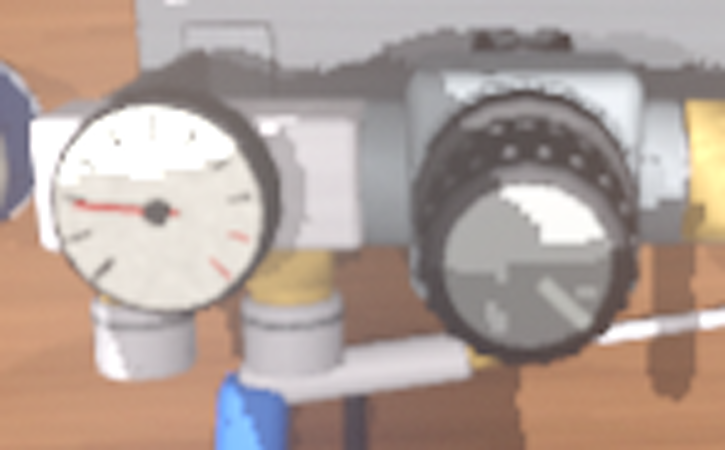

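The knob centre is at about (0.525, 0.048) and the lever is at −2.65°, square to the pipe. The index line points to the lower right (crop 590,322). The needle is still above zero. Next I'll grasp the knob.

{"op": "send_rows", "data": {
  "increments": "0.68 0.05 0.25 0 0 0 0;0.68 0 0 4 0 0 0;0.68 0 0 4 0 0 0;0.68 0 0 4 0 0 0;0.68 0 0 3 0 0 0;0.68 0 0 2 0 0 0;0.68 0 0 1.2 0 0 0;0.68 0 0 0 0 0 0"
}}

```text
t: 10.22
tcp_pos: [0.5239, 0.0465, 0.2178]
tcp_rot: [0.0, 1.0, -0.027, -0.001]
ft_force: [1.2, -0.2, -0.0]
opening: 0.68
grip_force: 0.0
```

{"op": "send_rows", "data": {
  "increments": "0 0 0 0 0 0 0;0 0 0 0 0 0 0;0 0 0 0 0 0 0;0 0 0 0 0 0 0"
}}

```text
t: 10.72
tcp_pos: [0.5247, 0.0472, 0.2191]
tcp_rot: [-0.0, 1.0, -0.027, 0.001]
ft_force: [-1.0, 1.9, 6.1]
opening: 0.508
grip_force: 60.8
```

{"op": "send_rows", "data": {
  "increments": "0 0 0 -0.15 0 0 0;0 0 0 0 0 0 0"
}}

```text
t: 10.98
tcp_pos: [0.5246, 0.0472, 0.2196]
tcp_rot: [-0.0, 1.0, -0.027, 0.0]
ft_force: [1.8, 1.7, -3.5]
opening: 0.506
grip_force: 63.2
```

{"op": "send_rows", "data": {
  "increments": "0 0 0 0 0 0 -8;0 0 0 0 0 0 -8;0 0 0 0 0 0 -8;0 0 0 0 0 0 -8;0 0 0 0 0 0 -8;0 0 0 0 0 0 0"
}}

```text
t: 11.72
tcp_pos: [0.5246, 0.0472, 0.2196]
tcp_rot: [-0.0, 0.949, 0.317, 0.0]
ft_force: [2.9, 3.8, -5.2]
opening: 0.508
grip_force: 63.1
```

```bash
cat > st.py <<'E'
from rig import env
s=env.get_state();print(s["tcp_pos"],s["tcp_rot"],s["ft_force"],s["ft_torque"],s["grip_force"],s["opening"],s["joint_positions"].round(3))
E
python3 st.py
```

```text
[0.52464312 0.04723414 0.21964825] [-2.80926671e-04  9.48582773e-01  3.16528960e-01  2.47392556e-04] [ 2.93899239  3.77748363 -5.238923  ] [ 0.74518694 -0.7203748   0.07881344] 63.09467554092407 0.5084733299832382 [ 0.025  0.376 -0.284  1.837  0.127  0.945 -1.241]
```

{"op": "send_rows", "data": {
  "increments": "0 0 0 0 0 0 -8;0 0 0 0 0 0 -8;0 0 0 0 0 0 -8;0 0 0 0 0 0 0"
}}

```text
t: 12.22
tcp_pos: [0.5246, 0.0473, 0.2197]
tcp_rot: [-0.0, 0.863, 0.506, 0.0]
ft_force: [3.6, 5.0, -6.7]
opening: 0.511
grip_force: 63.0
```

```bash
python3 st.py
```

```text
[0.52462449 0.04734315 0.21966631] [-2.41839538e-04  8.62712565e-01  5.05694435e-01  3.32608545e-04] [ 3.58036823  4.96178769 -6.72761609] [ 0.84778968 -0.80026009  0.03865038] 62.98409700393677 0.5110551232095267 [ 0.098  0.384 -0.387  1.835  0.173  0.955 -0.875]
```

{"op": "send_rows", "data": {
  "increments": "0 0 0 0 0 0 -8;0 0 0 0.05 0 0 -8;0 0 0 0 0 0 -8;0 0 0 0 0 0 -8;0 0 0 0 0 0 0"
}}

```text
t: 12.85
tcp_pos: [0.5246, 0.0474, 0.2196]
tcp_rot: [-0.0, 0.69, 0.723, 0.0]
ft_force: [2.0, 4.4, -0.9]
opening: 0.51
grip_force: 63.5
```

```bash
python3 st.py; python3 - <<'E'
from h import *
i,K,Rc,o=cam("wrist"); cv2.imwrite("pics/w3.png",cv2.cvtColor(i,cv2.COLOR_RGB2BGR))
E
```

```text
[0.52461988 0.04739105 0.21957861] [-1.28660078e-05  6.90474614e-01  7.23356471e-01  4.72696135e-04] [ 2.00466944  4.35568881 -0.94046915] [ 0.96133963 -0.49034655  0.18138676] 63.52519512176514 0.5104907295155966 [ 0.194  0.401 -0.526  1.832  0.239  0.971 -0.387]
```

View pics/w3.png

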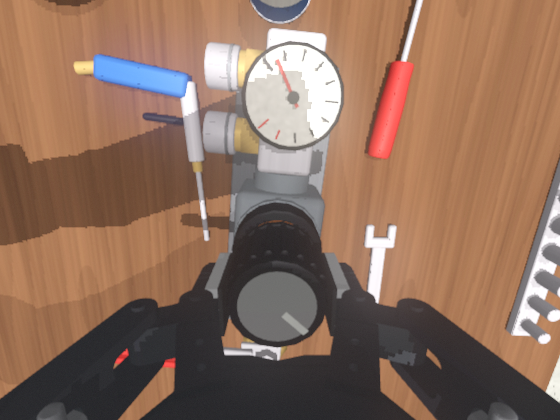

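The knob is held in the pads and its index (296,324) keeps the same angle to the fingers, so there is no slip. The gauge needle has dropped and now points to (278,62), but has not reached zero.

{"op": "send_rows", "data": {
  "increments": "0 0 0 0 0 0 -8;0 0 0 0 0 0 -8;0 0 0 0 0 0 -8;0 0 0 0 0 0 -8;0 0 0 0 0 0 0"
}}

```text
t: 13.52
tcp_pos: [0.5246, 0.0474, 0.2196]
tcp_rot: [0.0, 0.464, 0.886, 0.0]
ft_force: [0.9, 5.1, 0.6]
opening: 0.509
grip_force: 63.7
```

```bash
python3 st.py
```

```text
[0.5245508  0.04742685 0.21956706] [7.02705080e-05 4.63815791e-01 8.85931570e-01 3.99972344e-04] [0.89552241 5.11908227 0.57193768] [ 1.06073603 -0.29808325  0.08621387] 63.70772838592529 0.5091451760102222 [ 0.289  0.424 -0.67   1.829  0.309  0.994  0.098]
```

{"op": "send_rows", "data": {
  "increments": "0 0 0 0 0 0 -8;0 0 0 0 0 0 -8;0 0 0 0 0 0 0"
}}

```text
t: 13.9
tcp_pos: [0.5244, 0.0474, 0.2196]
tcp_rot: [-0.0, 0.337, 0.941, 0.001]
ft_force: [0.7, 5.5, 2.7]
opening: 0.506
grip_force: 63.8
```

```bash
cat > g.py <<'E'
import sys; from h import *
i,K,Rc,o=cam("wrist"); s=env.get_state()
# gauge needle angle in world: gauge centre from w3; needle red pixels on white face
h=cv2.cvtColor(i,cv2.COLOR_RGB2HSV)
y=np.array([.0459,.999]); k=np.array([.525,.048])
gc=(k+.082*y)
print("yaw",np.degrees(2*np.arctan2(s["tcp_rot"][2],s["tcp_rot"][1])),"tz",s["ft_torque"][2],"F",s["ft_force"].round(1),"gauge px",proj([*gc,.205],K,Rc,o))
cv2.imwrite(sys.argv[1],cv2.cvtColor(i,cv2.COLOR_RGB2BGR))
E
python3 g.py pics/w4.png
```

```text
yaw 140.4820005923091 tz -1.4614626537280575 F [0.9 6.1 2.1] gauge px [401.13487426 168.7254803 ]
```

Torque has jumped to −1.46 N m with little side force, so the knob is against its end stop. I'll release, lift and check the gauge.

{"op": "send_rows", "data": {
  "increments": "0.68 0 0 0 0 0 0;0.68 0 0 0 0 0 0;0.68 0 0 0 0 0 0;0.68 0 0 -2 0 0 0;0.68 0 0 -4 0 0 0;0.3 0 0 -4 0 0 0;0 0 0 -2 0 0 0;0 0 0 0 0 0 0;0 0 0 0 0 0 0"
}}

```text
t: 15.08
tcp_pos: [0.5239, 0.0466, 0.3383]
tcp_rot: [-0.001, 0.335, 0.942, -0.0]
ft_force: [-0.4, -0.3, -0.9]
opening: -0.0
grip_force: 0.0
```

```bash
python3 g.py pics/w5.png
```

```text
yaw 140.92085349859784 tz -0.027578343232146335 F [-0.8 -0.1 -0.1] gauge px [350.73742729 148.81851221]
```

View pics/w5.png

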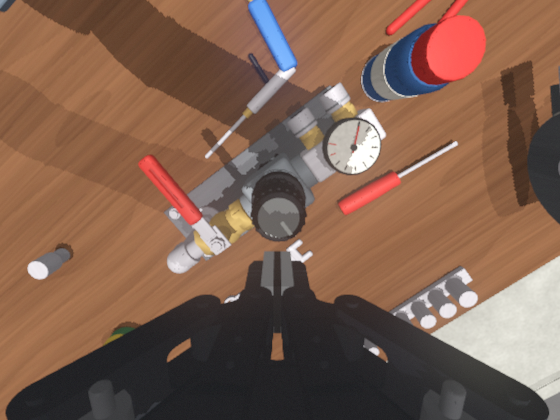

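```bash
python3 - <<'E'
import cv2
i=cv2.imread("pics/w5.png"); cv2.imwrite("pics/w5c.png",cv2.resize(i[105:245,245:395],None,fx=4,fy=4,interpolation=cv2.INTER_CUBIC))
E
```

```text
(no output)
```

View pics/w5c.png

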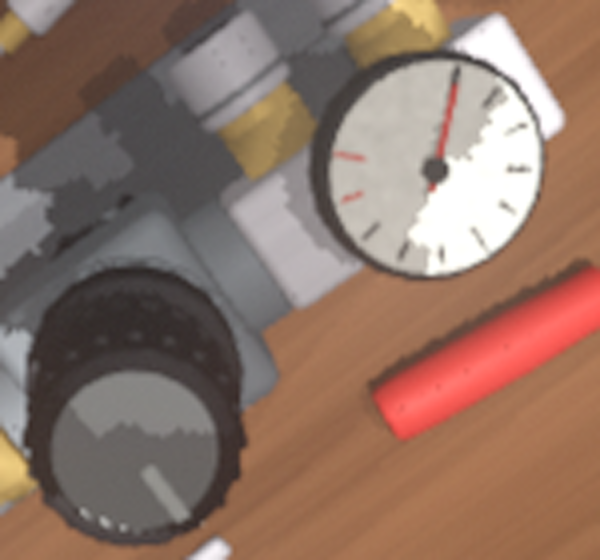

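The needle sits exactly on the first mark (crop 457,72), which is zero. The index still points lower right relative to the tool. Now I'll push down with the shut fingers.

{"op": "send_rows", "data": {
  "increments": "0 0 0 3 0 0 0;0 0 0 3 0 0 0;0 0 0 1.6 0 0 0;0 0 0 0 0 0 0"
}}

```text
t: 15.62
tcp_pos: [0.5238, 0.0468, 0.2622]
tcp_rot: [-0.001, 0.334, 0.943, -0.0]
ft_force: [0.4, -0.0, 0.4]
opening: 0.004
grip_force: 0.0
```

{"op": "send_rows", "data": {
  "increments": "0 0 0 0.3 0 0 0;0 0 0 0.2 0 0 0;0 0 0 0.2 0 0 0;0 0 0 0 0 0 0"
}}

```text
t: 16.12
tcp_pos: [0.5244, 0.0469, 0.2564]
tcp_rot: [0.0, 0.334, 0.942, 0.0]
ft_force: [-0.2, -0.2, 0.7]
opening: -0.003
grip_force: 0.0
```

{"op": "send_rows", "data": {
  "increments": "0 0 0 0.2 0 0 0;0 0 0 0.2 0 0 0;0 0 0 0 0 0 0"
}}

```text
t: 16.5
tcp_pos: [0.5242, 0.0469, 0.2521]
tcp_rot: [-0.0, 0.334, 0.942, -0.0]
ft_force: [-1.0, -0.8, -0.9]
opening: -0.002
grip_force: 0.0
```

{"op": "send_rows", "data": {
  "increments": "0 0 0 0.2 0 0 0;0 0 0 0.2 0 0 0;0 0 0 0 0 0 0"
}}

```text
t: 16.88
tcp_pos: [0.5245, 0.0471, 0.249]
tcp_rot: [0.0, 0.334, 0.942, -0.0]
ft_force: [-2.5, -1.6, 8.4]
opening: 0.0
grip_force: 4.4
```

{"op": "send_rows", "data": {
  "increments": "0 0 0 0.2 0 0 0;0 0 0 0 0 0 0"
}}

```text
t: 17.12
tcp_pos: [0.5249, 0.0472, 0.2487]
tcp_rot: [0.001, 0.334, 0.942, 0.0]
ft_force: [-7.0, -2.4, 26.4]
opening: 0.004
grip_force: 13.2
```

{"op": "send_rows", "data": {
  "increments": "0 0 0 0.2 0 0 0;0 0 0 0 0 0 0"
}}

```text
t: 17.38
tcp_pos: [0.5253, 0.0474, 0.2484]
tcp_rot: [0.002, 0.334, 0.942, 0.0]
ft_force: [-12.1, -4.6, 44.1]
opening: 0.002
grip_force: 21.9
```

{"op": "send_rows", "data": {
  "increments": "0 0 0 0.2 0 0 0;0 0 0 0 0 0 0"
}}

```text
t: 17.62
tcp_pos: [0.5257, 0.0475, 0.2481]
tcp_rot: [0.004, 0.335, 0.942, 0.0]
ft_force: [-17.4, -6.9, 61.7]
opening: 0.0
grip_force: 30.6
```

Force rises steeply at z≈0.2487, 6 mm below the raised height, so the knob is down. I'll retreat and verify.

{"op": "send_rows", "data": {
  "increments": "0 0 0 -0.8 0 0 0;0 0 0 -3 0 0 0;0 0 0 -5 0 0 0;0 0 0 -5 0 0 0;0 0 0 -4 0 0 0;0 0 0 0 0 0 0;0 0 0 0 0 0 0"
}}

```text
t: 18.5
tcp_pos: [0.5241, 0.0468, 0.4195]
tcp_rot: [-0.0, 0.334, 0.942, -0.0]
ft_force: [0.2, 0.3, -0.4]
opening: -0.002
grip_force: 0.0
```

```bash
python3 - <<'E'
from h import *
i,K,Rc,o=cam("scene"); a=cv2.imread("pics/scene0.png"); b=cv2.cvtColor(i,cv2.COLOR_RGB2BGR)
f=lambda x:cv2.resize(x[150:280,220:360],None,fx=2.8,fy=4,interpolation=cv2.INTER_CUBIC)
cv2.imwrite("pics/s1.png",np.hstack([f(a),f(b)]))
for x in (a,b):
    h=cv2.cvtColor(x,cv2.COLOR_BGR2HSV)[165:215,275:308]; print(((h[...,0]>4)&(h[...,0]<18)&(h[...,1]>190)&(h[...,2]>150)).sum())
E
python3 st.py
```

```text
0
0
[0.52397685 0.04669261 0.4191155 ] [-7.93297755e-04  3.34304844e-01  9.42464549e-01 -4.64989696e-04] [ 0.74742538  0.49453716 -0.57954522] [ 0.02546414 -0.03591414 -0.02662382] 0.0 0.0049459547183887155 [ 0.383  0.301 -0.792  1.463  0.213  1.468  0.481]
```

View pics/s1.png

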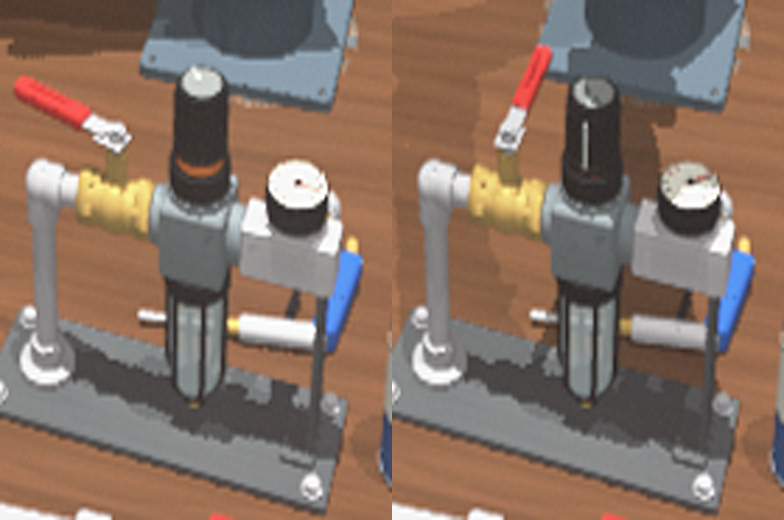

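The orange band seen before (left, 203,165) is covered now (right). The lever is across the pipe, and the arm is clear of the unit.

```bash
python3 -c "
from rig import env
print(env.finish_job())"
```

```text
the job is handed in; nothing more can be done
None
```

I handed the job in at about 18.5 s with the lever closed square across the pipe, the knob at its anticlockwise end stop with the gauge on zero, and the knob pushed down 6 mm so its orange band is covered; the tools and containers were left alone, and no verdict came back.

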